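Hold the programming key on the sensor hub's slanted contact stud

TASK

Take the programming key out of its charging cradle and press its brass coupler squarely onto the slanted brass stud of the white hub, down past the two spring catches until it snaps home. Then keep it there: the spring collar under it pushes back, so finish while still gripping the key and pressing it fully home, letting go of nothing. Do not touch the black hub with the key, and leave the breadboard, mouse and mug where they are.

Things in the scene. Friction and masses are not known exactly. Their poses are not given: they have to be found in the camera images.
- key: Loose programming key, 120 g, 74 mm long, starting upright in the cradle, coupler down. Origin: centre of the coupler's open mouth (lower end); z runs up the key's axis. Brass coupler z 0 to 24 mm: round bore 13 mm wide, 24 mm deep; outside 18 mm wide, with a 23 mm wide lip over the first 5 mm. Round, so any turn about z fits the stud.
- key_grip (a point): Centre of the key's black handle, 51.5 mm above the mouth. The handle spans 29 to 74 mm above the mouth, 34 mm along the key's x, 24 mm along its y. Below it, 24 to 29 mm above the mouth, an orange round flange 38 mm wide on which fingertips may bear.
- cradle: Grey charging cradle, fixed to the desk, 60 x 60 mm, 32 mm high, with an upright round hole 28 mm wide and 26 mm deep in the middle. Origin: centre of its underside. The key's flange rests on its top, the mouth of the coupler 8 mm above the desk; pull the key straight up by 30 mm or more to clear it.
- hub: White sensor hub with blue trim, fixed to the desk: base 90 x 90 mm, 40 mm high, with a slanted block and the port on top; highest point about 90 mm above the desk. Origin: centre of its underside, z up. The port leans 25 degrees from vertical towards the hub's own -x.
- port: Port of the white hub (part of it). Origin: where the stud leaves the slanted face; z points out along the stud. Steel spring collar 22 mm wide round the stud, its top at z 8 mm when free. Blue catch housings 19 mm high begin 17.5 mm from the axis on the port's +y and -y sides. Coupler fully home: mouth at z 1.5 mm (hard bottom) to 3.8 mm.
- stud_tip (a point): Tip of the brass stud on the port's axis, 20 mm out from the port's origin. Stud 10 mm wide with a round tip. The coupler slides over it between the two ball catches: its lip begins to spread them (5 to 8 N) with the mouth about 16 mm above the port origin; they drop in behind the lip at about 4 mm.
- collar (a joint): How far the spring collar is pressed in, m: 0 free, 0.0065 bottomed. Spring push 5 N at the start of its travel, 12.5 N at the bottom. Stronger than the catches: a key let go is pushed back out.
- catch_left (a joint): How far the steel ball catch (9 mm wide, 12.7 mm above the face, 9.5 mm clear of the axis at rest) on the port's +y side is pushed outwards, m: 0 at rest, both before the coupler comes and when it has snapped in behind the lip; about 0.002 while the lip passes. Spring 2 to 3 N.
- catch_right (a joint): The same for the catch on the port's -y side.
- old_hub: Black hub of the same size and shape with grey trim, fixed, already programmed: not to be touched with the key. Origin: centre of its underside; its port leans 25 degrees towards its own -x. Highest point about 90 mm.
- breadboard: White solderless breadboard lying on the desk, loose, 55 x 165 mm (y), 9 mm high. Origin: centre of its underside. Leave it.
- mouse: Black computer mouse, loose, 105 mm (x) by 60 mm, 32 mm high. Origin: centre of its underside. Leave it.
- mug: White mug with pens, loose, 78 mm wide, 95 mm high, pens to 150 mm. Origin: centre of its underside. Leave it.
There are look-alikes about, which are no part of the job. What is shaped like the key but purple is not meant.

How it is judged:
By the outcome, as a careful person would: the job done as asked, in the order asked, and still so for the second after the job is handed in, while the arm keeps its last pose, push and grip.
It also fails if it takes over 34 s, if anything falls off the work surface, if the arm or the gripper's body presses on something with over 40 N, if the wrist force passes 120 N, or if a joint passes its speed limit or range.

ROBOT

A 7-joint arm with a two-finger parallel gripper is mounted at the origin on the work surface. World frame = base frame: x ahead of the robot, y to its left, z up, the work surface at z = 0. Lengths are in m, angles in rad, forces in N, time in s.
With the tool pointing down it reaches from about 0.425 to 0.8 m from the base axis. Payload 8.3 kg.
Tool frame: the origin (TCP) lies at the centre of the arm's flange, where the gripper is bolted on; the fingertips stand 173 mm ahead of it and the grasp point (between the pads) lies 155 mm ahead of it; y points along the fingers, z is the direction in which the jaws open and shut, and the axes are right-handed (so a half turn about y gives the same grasp; the last joint's range is limited). The gripper opens to 85 mm and grips with 20 to 120 N. Pads are 22 mm wide; open, the fingers measure 114 mm over their backs; the gripper's body (76 mm by 85 mm) begins 54 mm behind the grasp point. The pads swing forward as they close: fully open they stand 13 mm farther back than shut.
Start: joints at [1.221, 0.383, 0.016, 1.37, -0.006, 1.388, -0.046], TCP at [0.177, -0.599, 0.405] pointing down, gripper open.
Joint ranges: [-2.95, 2.95], [-0.25, 2.06], [-1.52, 1.56], [0.18, 2.33], [-1.44, 4.58], [0.02, 2.06], [-3.01, 3.01]. Speed limits (rad/s): [2.39, 2.39, 3.01, 3.01, 3.14, 3.14, 3.14].

INTERFACE

Orientations are given as a 3x3 rotation matrix whose columns are the frame's x, y, z axes.
In Python, from station import env, viewer, job gives the robot as it stands.
- The arm moves only by the tool servo_tool, never from a script. Its argument "plan" is a list that holds one entry, the list of rows, each a list of 5 numbers: the closure, from -1 (fully open) to 1 (shut), so that 0 is half open, then the shift along the tool's x, y, z as a fraction of full scale, then the turn about the tool's y as a fraction of full scale. In form: [[[jaw, dx, dy, dz, turn], ...]]. A call has 1 to 20 rows; each row shifts and turns the pose as measured when the row begins, along the tool's axes as they then stand; what a row does not reach is not made up. Full scale, the value 1, is 15 cm for a shift and pi rad for a turn. A row lasts 1/12 s, in which the tool goes at most 41.7 mm and 7.16 degrees, less where a joint would pass 70% of its speed; a pose out of reach is approached as far as the arm can. A call with a number of a shift or a turn outside -1 to 1 is refused whole. A call with a gripper value outside its range is refused whole. The fingers move at their own pace and stop on an object; the grip force is fixed at half the most. Time passes only in rows, so rows that do not move let the fingers close. It gives the time, the measured TCP pose, the force and the opening at its end, in the units of the state.
- env.get_state(): the state, without advancing time (a new reading comes with each control period).
- viewer.capture(name): name is "scene" or "top" or "wrist"; returns a dict with "color" (400x640x3 uint8, red, green, blue), "z_map" (400x640 float32, m along the optical axis (not along the pixel's ray), 0 where there is no reading), "intrinsics" (3x3 intrinsics, pixels), "camera_from_world" (4x4, takes a point from world to camera coordinates); the wrist camera has in their place "T_tool_cam" (4x4, takes a point from camera to tool coordinates, whose origin is the TCP and whose axes are the tool frame's). Camera axes: x right, y down, z forward; pixel columns grow to the right and rows downward; lengths in m; the calibration is good to about 2 mm. The wrist camera is an equidistant fisheye: a pixel r from the principal point sees the ray r / f radians off the axis. A picture is of the moment at which its call begins: read the wrist's pose just before it.
- job.hand_in(): hands the job in, once; it reports no verdict.
Trained networks look in the newest picture that a camera, given by its name, has taken for a name from the list of things; names that differ only in an ending like _2 or _b are one class to them, and where a whole thing is asked for, a point or a joint stands for the part that bears it (a point fixed in the world has none). Each returns a list of dicts, best first, with "confidence" (0 to 1); they miss things now and then, are a little off and sometimes report something else, mostly with a low value. They report only what shows in the picture. A call takes as long as a camera call. They do not tell look-alikes from the thing itself.
- viewer.outline_of(label, camera): "pixels" (400x640 bool, what is visible of it) and "extent" ([left, top, right, bottom] in pixels, round what is visible of it).
- viewer.tip_of(label, camera): "centre" ([column, row] in pixels: a listed point, or the origin of a listed thing).
The state is a dict: "t": time; "q": joint angles; "qvel": joint speeds; "joint_efforts": joint torques, N m; "tcp_pos": TCP position; "tcp_rot": TCP orientation; "wrist_force": force on the tool from outside, world axes, zero at the start; "torque": the same for the moment, N m; "gripper_width": finger opening in m.
Only numpy, scipy, OpenCV 4.12 (cv2) and the standard library are available. Lean on these libraries where they do the work, as an engineer would, in place of code of your own. Each camera call takes 0.05 s, during which the arm holds its last target. There are 200 camera calls.

## Working session

There is one attempt and no reset: what is moved stays moved. The work goes in short steps, Python scripts to look and compute and a tool call to move; the robot and the scene stay as the last step left them, time stands still between calls to the robot, and variables do not carry over. Pictures are saved under pics/ and viewed, about 8 in all and at most 12, crops included, and the job is handed in when it is done.

Besides the shell and the picture viewer there is one more tool, called after "Call:" as name(argument=value, ...) on one line, values as JSON. servo_tool: Moves the arm, as the interface text tells. Its arguments: {"type":"object","properties":{"plan":{"type":"array"}},"required":["plan"]}

```bash
mkdir -p pics
cat > h.py <<'E'
import numpy as np, cv2
from station import env, viewer, job
def cap(n):
    s=env.get_state(); c=viewer.capture(n); c['s']=s; c['n']=n
    if n=='wrist':
        T=np.eye(4);T[:3,:3]=s['tcp_rot'];T[:3,3]=s['tcp_pos'];c['Twc']=T@np.array(c['T_tool_cam'])
    else: c['Twc']=np.linalg.inv(np.array(c['camera_from_world']))
    return c
def ray(c,u,v):
    K=np.array(c['intrinsics']);a=(u-K[0,2])/K[0,0];b=(v-K[1,2])/K[1,1]
    if c['n']=='wrist':
        t=np.hypot(a,b);k=np.sin(t)/t if t>1e-9 else 1.;d=np.array([a*k,b*k,np.cos(t)])
    else: d=np.array([a,b,1.])
    return d
def pt(c,u,v,z=None):
    d=ray(c,u,v); z=c['z_map'][int(round(v)),int(round(u))] if z is None else z
    return c['Twc'][:3,:3]@(d/d[2]*z)+c['Twc'][:3,3]
def wray(c,u,v):
    d=c['Twc'][:3,:3]@ray(c,u,v); return c['Twc'][:3,3],d/np.linalg.norm(d)
def tri(rs):
    A=0;b=0
    for o,d in rs:
        P=np.eye(3)-np.outer(d,d);A=A+P;b=b+P@o
    return np.linalg.solve(A,b)
def cloud(c):
    h,w=c['z_map'].shape;u,v=np.meshgrid(np.arange(w),np.arange(h));K=np.array(c['intrinsics'])
    a=(u-K[0,2])/K[0,0];b=(v-K[1,2])/K[1,1]
    if c['n']=='wrist':
        t=np.hypot(a,b)+1e-9;a,b=a/t*np.tan(t),b/t*np.tan(t)
    z=c['z_map'];P=np.stack([a*z,b*z,z],-1)
    return P@c['Twc'][:3,:3].T+c['Twc'][:3,3]
def save(c,name,crop=None,scale=1):
    im=c['color'][...,::-1]
    if crop: im=im[crop[1]:crop[3],crop[0]:crop[2]]
    cv2.imwrite('pics/'+name,cv2.resize(im,None,fx=scale,fy=scale,interpolation=cv2.INTER_CUBIC))
E
python3 - <<'E'
from h import *
np.set_printoptions(precision=4,suppress=True)
s=env.get_state();print(s)
cs={n:cap(n) for n in('scene','top','wrist')}
for n,c in cs.items():
    print(n,np.array(c['intrinsics']).tolist(),c['Twc'])
    for l in['key','key_grip','cradle','hub','port','stud_tip','old_hub']:
        for r in viewer.tip_of(l,n)[:3]:
            u,v=r['centre']
            print(l,r['confidence'],u,v,pt(c,u,v) if 0<=u<639 and 0<=v<399 else '')
im=np.vstack([cs['scene']['color'],cs['top']['color']])[...,::-1]
cv2.imwrite('pics/a.png',cv2.resize(im,(480,600),interpolation=cv2.INTER_AREA))
save(cs['scene'],'s.png');save(cs['top'],'t.png');save(cs['wrist'],'w.png')
E
```

```text
{'t': 0.0, 'q': array([ 1.2211,  0.3842,  0.0164,  1.3712, -0.0063,  1.3882, -0.0465]), 'qvel': array([-0.0013, -0.0003, -0.0005, -0.0003,  0.0008,  0.0008, -0.0007]), 'joint_efforts': array([  0.002 , -62.7599,   0.8454, -37.1823,   0.0167,   0.0141,
         0.    ]), 'tcp_pos': array([ 0.1768, -0.5993,  0.4037]), 'tcp_rot': array([[-0.9592, -0.0006,  0.2829],
       [-0.2829,  0.0019, -0.9591],
       [ 0.    , -1.    , -0.0019]]), 'wrist_force': array([-0.8823,  0.2283, -0.0524]), 'torque': array([0.0401, 0.0232, 0.002 ]), 'gripper_width': 0.08536972012592721}
scene [[370.8248351618995, 0.0, 316.54297962618153], [0.0, 370.8248351618995, 196.77558536764556], [0.0, 0.0, 1.0]] [[-0.5644  0.5103 -0.6489  1.1399]
 [ 0.8254  0.3565 -0.4377  0.3724]
 [ 0.0079 -0.7827 -0.6224  0.6225]
 [ 0.      0.      0.      1.    ]]
key 0.94 366.0 205.7 [0.4602 0.0677 0.0113]
key 0.68 418.6 255.9 [0.5759 0.2524 0.0412]
key 0.61 334.4 192.8 [ 0.4847 -0.0139  0.0326]
key_grip 0.64 368.8 192.7 [0.4634 0.0725 0.0579]
key_grip 0.63 339.6 178.6 [ 0.4603 -0.0148  0.0631]
cradle 0.88 333.1 196.2 [ 0.5006 -0.
[... 642 characters left out ...]
  1.    ]]
key 0.55 317.9 262.0 [ 0.4591 -0.0247  0.0825]
key 0.53 280.0 266.5 [0.4513 0.0546 0.0719]
key_grip 0.6 274.4 264.5 [0.4555 0.0661 0.0744]
key_grip 0.55 320.6 261.9 [ 0.4591 -0.0303  0.084 ]
cradle 0.74 318.4 262.0 [ 0.4591 -0.0257  0.0825]
hub 0.73 418.1 200.1 [ 0.5924 -0.2443  0.0601]
hub 0.37 200.9 234.8 [0.5217 0.2258 0.0579]
port 0.65 428.3 196.0 [ 0.5981 -0.2633  0.0749]
stud_tip 0.62 426.1 200.0 [ 0.5875 -0.2558  0.0841]
wrist [[309.70691628693146, 0.0, 311.1490456704752], [0.0, 309.70691628693146, 204.24188073616043], [0.0, 0.0, 1.0]] [[ 0.2831 -0.9171 -0.2807  0.2471]
 [-0.9591 -0.2711 -0.0813 -0.5783]
 [-0.0015  0.2923 -0.9563  0.3727]
 [ 0.      0.      0.      1.    ]]
```

View pics/s.png

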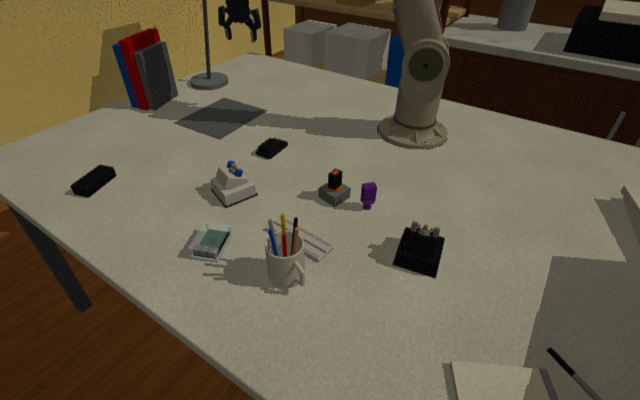

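View pics/t.png

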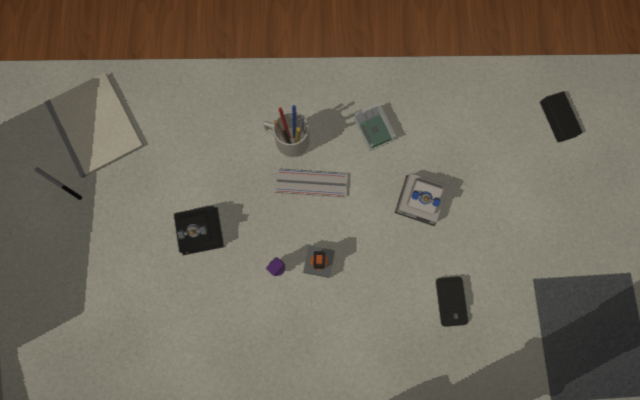

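The key is black and orange in the grey cradle, at top (319,260) and scene (335,180). The purple look-alike is left of it at top (276,267). The white hub is at top (421,199) and the black hub at (199,231). Next I measure the hub's lean and the key's heading.

Run:
```python
from h import *
np.set_printoptions(precision=4,suppress=True)
cs={n:cap(n) for n in('scene','top')}
Q=[]
for n,c in cs.items():
    P=cloud(c)
    for l in['hub','key','cradle']:
        for r in viewer.outline_of(l,n)[:2]:
            m=r['pixels'];p=P[m];p=p[p[:,2]>.005]
            print(n,l,round(r['confidence'],2),r['extent'],'median',np.median(p,0),'zmax',np.percentile(p[:,2],98))
    # hub slanted face plane
    q=P.reshape(-1,3);col=c['color'].reshape(-1,3).astype(int)
    k=(abs(q[:,0]-.60)<.08)&(abs(q[:,1]+.245)<.08)&(q[:,2]>.02)
    h=q[k];hc=col[k]
    print(n,'hub pts',len(h),h.min(0),h.max(0))
    top=h[h[:,2]>.045]; print(len(top),'mean',top.mean(0))
    for lo in(.03,.045,.055,.065,.075,.085):
        b=h[(h[:,2]>lo)&(h[:,2]<lo+.01)]; print(lo,len(b),b.mean(0) if len(b) else '')
    f=h[(h[:,2]>.047)&(h[:,2]<.08)&(hc.max(1)-hc.min(1)<40)[:]]
    A=np.c_[f[:,:2],np.ones(len(f))];w=np.ones(len(f))
    for _ in range(15):
        x=np.linalg.lstsq(A*w[:,None],f[:,2]*w,rcond=None)[0];r=A@x-f[:,2];w=1/(1+(r/.003)**2)
    print('plane',x,'tilt',np.degrees(np.arctan(np.hypot(*x[:2]))),'dir of lean',np.degrees(np.arctan2(-x[1],-x[0])))
    bl=h[(hc[:,2]-hc[:,0]>50)]; print('blue',len(bl),bl.mean(0))
    if len(bl)>5: print(np.linalg.svd(bl[:,:2]-bl[:,:2].mean(0))[2])
    # key handle top
    t=q[(abs(q[:,0]-.46)<.05)&(abs(q[:,1]+.025)<.035)&(q[:,2]>.045)]
    print('key pts',len(t),t.mean(0),t.min(0),t.max(0))
a=cs['top']['color'][165:235,385:465,::-1];b=cs['top']['color'][230:300,265:345,::-1]
d=cs['scene']['color'][150:220,195:275,::-1];e=cs['scene']['color'][150:220,300:380,::-1]
cv2.imwrite('pics/b.png',cv2.resize(np.vstack([np.hstack([a,b]),np.hstack([d,e])]),None,fx=4,fy=4,interpolation=cv2.INTER_CUBIC))
```

```text
scene hub 0.82 [210.7, 162.8, 257.3, 205.2] median [ 0.6246 -0.2354  0.0413] zmax 0.08371321717282756
scene key 0.62 [362.4, 184.3, 375.8, 210.9] median [0.4621 0.0708 0.0525] zmax 0.07703017754354557
scene key 0.56 [330.2, 166.5, 341.8, 191.2] median [ 0.4771 -0.019   0.0633] zmax 0.0846850573641885
scene cradle 0.74 [318.1, 183.8, 349.2, 206.6] median [ 0.4877 -0.0105  0.0272] zmax 0.03505899701478587
scene hub pts 1083 [ 0.5591 -0.317   0.02  ] [ 0.6616 -0.2045  0.088 ]
560 mean [ 0.6147 -0.2519  0.0675]
0.03 190 [ 0.627  -0.2386  0.0363]
0.045 92 [ 0.6209 -0.2421  0.0504]
0.055 132 [ 0.6195 -0.2467  0.0594]
0.065 158 [ 0.617  -0.255   0.0708]
0.075 161 [ 0.607  -0.2582  0.0787]
0.085 17 [ 0.5953 -0.256   0.0866]
plane [-0.1571 -0.2598  0.0982] tilt 16.885815511321155 dir of lean 58.842503671151874
blue 61 [ 0.5992 -0.2472  0.0798]
[[-0.3141 -0.9494]
 [-0.9494  0.3141]]
key pts 224 [ 0.4725 -0.0226  0.0694] [ 0.4485 -0.0377  0.0456] [ 0.4842 -0.0129  0.0858]
top hub 0.91 [397.0, 172.6, 448.0, 223.5] median [ 0.5949 -0.2521  0.0511] zmax 0.08392966015522921
top key 0.79 [267.4, 255.0, 283.4, 276.3] median [0.4509 0.0626 0.0727] zmax 0.07680839080770338
top key 0.68 [309.8, 251.3, 328.9, 273.4] median [ 0.4642 -0.027   0.0806] zmax 0.08525536801280056
top cradle 0.59 [303.8, 248.1, 335.6, 279.3] median [ 0.4607 -0.0277  0.0316] zmax 0.03621834895429453
top hub pts 1681 [ 0.549  -0.3154  0.0205] [ 0.6601 -0.2056  0.0874]
889 mean [ 0.6002 -0.2584  0.0686]
0.03 459 [ 0.5982 -0.2539  0.0377]
0.045 90 [ 0.5901 -0.2502  0.0523]
0.055 233 [ 0.5885 -0.2537  0.0587]
0.065 294 [ 0.609  -0.2624  0.0715]
0.075 259 [ 0.6048 -0.2606  0.079 ]
0.085 13 [ 0.5902 -0.2676  0.0858]
plane [ 0.4271 -0.1516 -0.229 ] tilt 24.38209597498903 dir of lean 160.45960674928787
blue 60 [ 0.5918 -0.2558  0.0821]
[[ 0.3493  0.937 ]
 [ 0.937  -0.3493]]
key pts 195 [ 0.4649 -0.0276  0.0804] [ 0.4482 -0.0398  0.0452] [ 0.4823 -0.0164  0.086 ]
```

View pics/b.png

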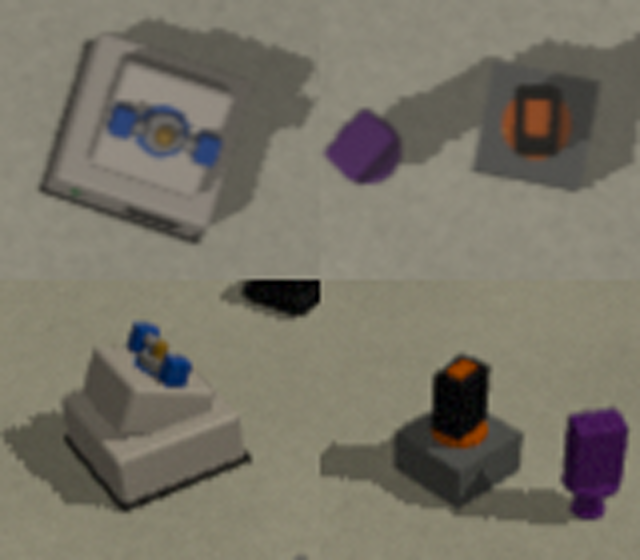

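The port leans towards the robot, along world heading of about 160°, so the hub's x axis points at about -20°. The key's long side runs roughly along world x. I'll move above the key.

Call:
servo_tool(plan=[[[-1, -0.225, 0.02, -0.107, 0], [-1, -0.225, 0.02, -0.107, 0], [-1, -0.225, 0.02, -0.107, 0], [-1, -0.225, 0.02, -0.107, 0], [-1, -0.225, 0.02, -0.107, 0], [-1, -0.225, 0.02, -0.107, 0], [-1, -0.225, 0.02, -0.107, 0], [-1, -0.225, 0.02, -0.107, 0], [-1, -0.111, 0.02, -0.224, 0], [-1, -0.111, 0.02, -0.224, 0], [-1, -0.111, 0.02, -0.224, 0], [-1, -0.111, 0.02, -0.224, 0], [-1, -0.111, 0.02, -0.224, 0], [-1, -0.111, 0.02, -0.224, 0], [-1, -0.111, 0.02, -0.224, 0], [-1, -0.111, 0.02, -0.224, 0], [-1, -0.111, 0.02, -0.224, 0], [-1, -0.111, 0.02, -0.224, 0]]])

```text
t: 3.1
tcp_pos: [0.4754, -0.0152, 0.3462]
tcp_rot: [[-0.965, 0.003, 0.264], [-0.264, -0.01, -0.965], [-0.0, -1.0, 0.01]]
wrist_force: [-0.1, -0.3, -0.5]
gripper_width: 0.0853
```

Run:
```python
from h import *
np.set_printoptions(precision=4,suppress=True)
c=cap('wrist');s=c['s'];print(s['t'],s['tcp_pos'],s['tcp_rot'],s['wrist_force'])
for l in['key','key_grip','cradle','hub','port','stud_tip']:
    for r in viewer.tip_of(l,'wrist')[:3]:
        u,v=r['centre'];print(l,r['confidence'],u,v,pt(c,u,v) if 0<=u<639 and 0<=v<399 else '')
q=cloud(c).reshape(-1,3)
t=q[(abs(q[:,0]-.465)<.05)&(abs(q[:,1]+.027)<.045)&(q[:,2]>.076)&(q[:,2]<.09)]
print(len(t),np.median(t[:,2]));R=cv2.minAreaRect((t[:,:2]*1000).astype(np.float32));print(R)
save(c,'w1.png')
```

```text
3.1 [ 0.4754 -0.0152  0.3462] [[-0.9646  0.0031  0.2638]
 [-0.2638 -0.0098 -0.9645]
 [-0.0004 -0.9999  0.0103]] [-0.1402 -0.3078 -0.5203]
key 0.8 229.0 184.3 [0.4673 0.0563 0.0486]
key 0.67 315.9 195.0 [ 0.4833 -0.0199  0.0697]
key_grip 0.93 211.5 196.0 [0.461  0.0643 0.0737]
key_grip 0.6 318.9 212.7 [ 0.4733 -0.0248  0.0829]
key_grip 0.17 351.3 24.3 [ 0.6452 -0.0131  0.0081]
cradle 0.59 315.3 191.5 [ 0.4841 -0.0194  0.062 ]
cradle 0.59 108.3 78.0 [0.5406 0.2114 0.039 ]
cradle 0.21 568.6 159.8 [ 0.5903 -0.2536  0.0823]
hub 0.92 530.9 137.8 [ 0.5985 -0.2259  0.0431]
port 0.93 565.1 152.2 [ 0.597  -0.2532  0.0744]
port 0.39 492.6 306.4 [ 0.5032 -0.0762  0.2366]
port 0.28 314.9 189.6 [ 0.4834 -0.0194  0.0529]
stud_tip 0.76 569.5 158.0 [ 0.5921 -0.2519  0.0843]
stud_tip 0.54 318.2 212.3 [ 0.4735 -0.0242  0.083 ]
1187 0.08157709734756388
((466.24700927734375, -26.31722068786621), (24.836366653442383, 34.44394302368164), 86.9192886352539)
```

View pics/w1.png

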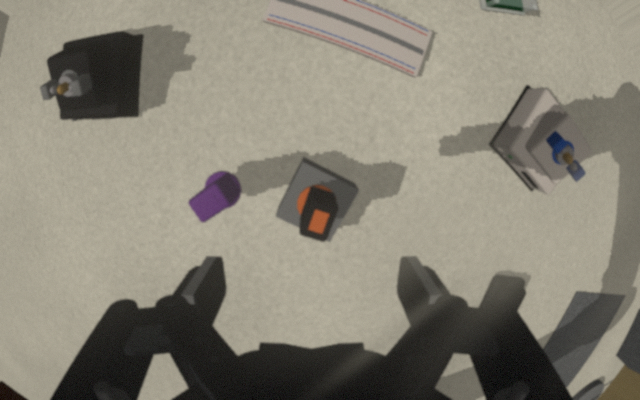

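The key stands at pixel (318,210) between the fingers. Its top centre measures (0.466,-0.026,0.082), heading -3°. The white hub's port is at (565,152). Next I align, descend and grip.

Call:
servo_tool(plan=[[[-1, 0, 0, 0, 0.034], [-1, 0, 0, 0, 0.034], [-1, 0, 0, 0, 0.034], [-1, 0.06, 0.1, 0.06, 0], [-1, 0, 0.17, 0, 0], [-1, 0, 0.17, 0, 0], [-1, 0, 0.17, 0, 0], [-1, 0, 0.17, 0, 0], [-1, 0, 0.06, 0, 0], [-1, 0, 0, 0, 0]]])

```text
t: 4.28
tcp_pos: [0.4661, -0.046, 0.2186]
tcp_rot: [[-0.995, 0.009, -0.103], [0.103, -0.015, -0.995], [-0.011, -1.0, 0.014]]
wrist_force: [-0.2, 0.3, 0.1]
gripper_width: 0.0855
```

Run:
```python
from h import *
np.set_printoptions(precision=4,suppress=True)
c=cap('wrist');s=env.get_state();print(s['t'],s['tcp_pos'],s['tcp_rot'],s['wrist_force'],s['qvel'])
g=s['tcp_pos']+.155*s['tcp_rot'][:,1];print(g, s['tcp_rot'].T@(np.array([.4662,-.0263,.063])-g))
q=cloud(c).reshape(-1,3)
t=q[(abs(q[:,0]-.465)<.04)&(abs(q[:,1]+.027)<.025)&(q[:,2]>.076)&(q[:,2]<.09)]
print(len(t)); print(cv2.minAreaRect((t[:,:2]*1000).astype(np.float32)) if len(t) else '')
```

```text
4.3333 [ 0.4662 -0.046   0.2194] [[-0.9946  0.0095 -0.1034]
 [ 0.1032 -0.0154 -0.9945]
 [-0.011  -0.9998  0.0143]] [-0.0651 -0.1641 -0.1135] [-0.0031 -0.031  -0.0117 -0.03   -0.0069  0.0212  0.0045]
[ 0.4677 -0.0484  0.0644] [ 0.0038  0.001  -0.0219]
4488
((466.5375061035156, -20.17669105529785), (37.3193244934082, 34.701133728027344), 88.16780090332031)
```

Call:
servo_tool(plan=[[[-1, 0.02, 0, -0.07, -0.015], [-1, 0, 0, -0.05, 0], [-1, 0, 0, -0.02, 0], [-1, 0, 0, 0, 0], [-1, 0, 0, 0, 0]]])

```text
t: 4.75
tcp_pos: [0.4671, -0.0227, 0.2246]
tcp_rot: [[-0.998, 0.018, -0.052], [0.052, -0.016, -0.999], [-0.019, -1.0, 0.015]]
wrist_force: [0.5, -0.4, 0.2]
gripper_width: 0.0856
```

Call:
servo_tool(plan=[[[-1, 0.02, 0.05, 0, 0], [1, 0, 0, 0, 0], [1, 0, 0, 0, 0], [1, 0, 0, 0, 0], [1, 0, 0, 0, 0], [1, 0, 0, 0, 0], [1, 0, 0, 0, 0], [1, 0, 0, 0, 0], [1, 0, 0, 0, 0]]])

```text
t: 5.5
tcp_pos: [0.4644, -0.0228, 0.2174]
tcp_rot: [[-0.998, 0.02, -0.052], [0.052, -0.017, -0.998], [-0.021, -1.0, 0.016]]
wrist_force: [0.4, 0.9, 1.1]
gripper_width: 0.0231
```

Call:
servo_tool(plan=[[[1, 0, -0.045, 0, 0], [1, 0, -0.045, 0, 0], [1, 0, 0, 0, 0], [1, 0, 0, 0, 0]]])

```text
t: 5.83
tcp_pos: [0.4639, -0.0227, 0.2321]
tcp_rot: [[-0.998, 0.019, -0.053], [0.052, -0.017, -0.998], [-0.02, -1.0, 0.016]]
wrist_force: [0.6, 0.1, -1.1]
gripper_width: 0.0234
```

Call:
servo_tool(plan=[[[1, 0.04, 0, 0, 0], [1, 0.04, 0, 0, 0], [1, 0.04, 0, 0, 0], [1, 0.04, 0, 0, 0], [1, 0, 0, 0, 0]]])

```text
t: 6.25
tcp_pos: [0.4453, -0.0219, 0.2355]
tcp_rot: [[-0.998, 0.044, -0.053], [0.052, -0.017, -0.998], [-0.045, -0.999, 0.014]]
wrist_force: [0.3, -0.1, -0.8]
gripper_width: 0.0236
```

Run:
```python
from h import *
np.set_printoptions(precision=4,suppress=True)
c=cap('wrist');s=c['s'];print(s['t'],s['tcp_pos'],s['tcp_rot'],s['wrist_force'],s['torque'])
save(c,'w2.png',(220,120,420,270),4)
```

```text
6.25 [ 0.4453 -0.0219  0.2355] [[-0.9976  0.0438 -0.0531]
 [ 0.0524 -0.0168 -0.9985]
 [-0.0446 -0.9989  0.0145]] [ 0.3362 -0.0843 -0.7999] [0.0648 0.0792 0.0412]
```

View pics/w2.png

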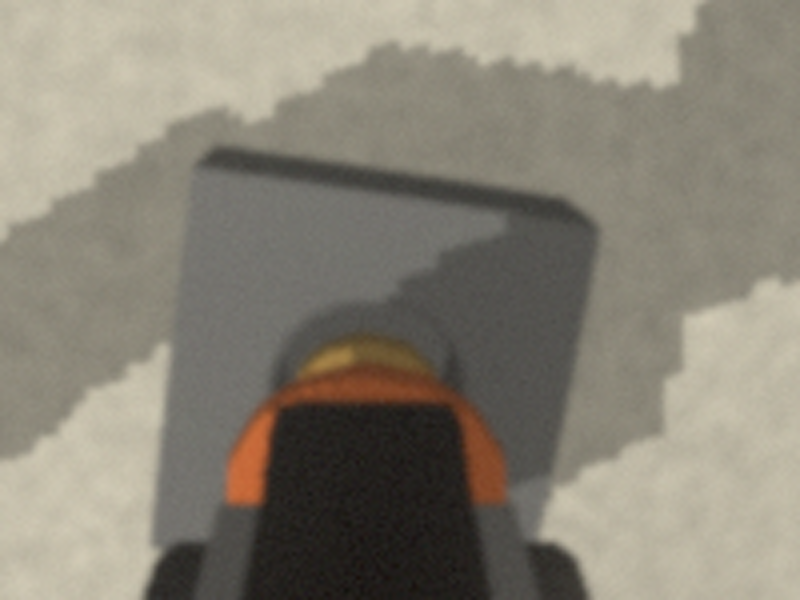

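The coupler's brass edge shows at crop (370,355) ahead of the flange, inside the hole, so the key is starting to lean. I'll keep going.

Call:
servo_tool(plan=[[[1, 0.05, 0.01, 0, 0], [1, 0.05, 0.01, 0, 0], [1, 0, 0, 0, 0]]])

```text
t: 6.55
tcp_pos: [0.4342, -0.0214, 0.2348]
tcp_rot: [[-0.997, 0.058, -0.054], [0.053, -0.017, -0.998], [-0.059, -0.998, 0.014]]
wrist_force: [0.6, 0.8, -1.3]
gripper_width: 0.0235
```

Run:
```python
from h import *
np.set_printoptions(precision=4,suppress=True)
c=cap('wrist');s=c['s'];print(s['t'],s['tcp_pos'],s['tcp_rot'],s['wrist_force'],s['torque'],s['q'])
a=c['color'][120:270,220:420,::-1]
c=cap('scene');b=c['color'][140:215,290:390,::-1]
cv2.imwrite('pics/w3.png',np.hstack([cv2.resize(a,(400,300),interpolation=cv2.INTER_CUBIC),cv2.resize(b,(400,300),interpolation=cv2.INTER_CUBIC)]))
```

```text
6.55 [ 0.4342 -0.0214  0.2348] [[-0.9969  0.058  -0.0536]
 [ 0.0527 -0.0171 -0.9985]
 [-0.0588 -0.9982  0.014 ]] [ 0.6384  0.7564 -1.2625] [0.014  0.1355 0.0418] [ 0.3708  0.1539 -0.4293  2.0867  0.1108  0.8607 -1.7462]
```

View pics/w3.png

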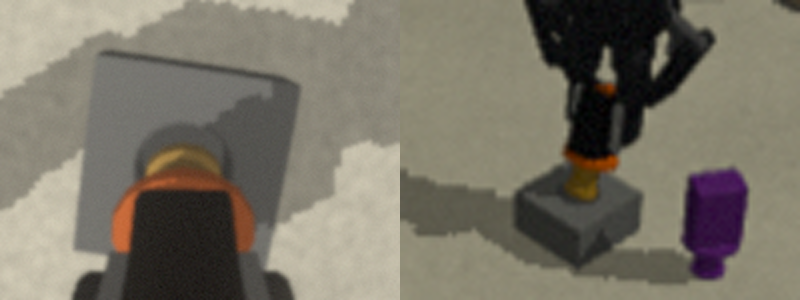

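Call:
servo_tool(plan=[[[1, 0.04, 0.005, 0, 0], [1, 0, 0, 0, 0], [1, -0.015, -0.06, 0, 0], [1, -0.01, -0.08, 0, 0], [1, -0.01, -0.1, 0, 0], [1, -0.01, -0.1, 0, 0], [1, 0, 0, 0, 0], [1, 0, 0, 0, 0]]])

```text
t: 7.32
tcp_pos: [0.4309, -0.0202, 0.2869]
tcp_rot: [[-0.997, 0.048, -0.053], [0.052, -0.015, -0.999], [-0.049, -0.999, 0.013]]
wrist_force: [-0.6, -0.3, -1.3]
gripper_width: 0.023
```

Run:
```python
from h import *
np.set_printoptions(precision=4,suppress=True)
c=cap('wrist');s=c['s'];print(s['t'],s['tcp_pos'],s['tcp_rot'],s['wrist_force'],s['torque'],s['q'])
P=cloud(c);R=s['tcp_rot'];p=(P-s['tcp_pos'])@R   # tool coords
col=c['color'].astype(int)
hsv=cv2.cvtColor(c['color'],cv2.COLOR_RGB2HSV)
near=(abs(p[...,2])<.03)&(abs(p[...,0])<.05)&(p[...,1]>.1)&(p[...,1]<.24)&(c['z_map']>0)
for n,m in(('orange',(hsv[...,0]<13)&(hsv[...,1]>130)&(hsv[...,2]>60)),('brass',(hsv[...,0]>=14)&(hsv[...,0]<28)&(hsv[...,1]>90))):
    k=near&m; v,u=np.nonzero(k); print(n,k.sum(),p[k].mean(0) if k.any() else '',p[k].min(0),p[k].max(0), u.min(),u.max(),v.min(),v.max())
    np.save(n+'.npy',p[k])
c2=cap('scene')
# black handle front face plane (between fingers)
k=near&(hsv[...,2]<60)&(abs(p[...,2])<.009)&(p[...,1]>.12)
f=p[k];print('handle',len(f),f.min(0),f.max(0))
A=np.c_[f[:,1],np.ones(len(f))];x,_,_,_=np.linalg.lstsq(A,f[:,0],rcond=None);print('dx/dy',x,np.degrees(np.arctan(x[0])))
for y0 in np.arange(.12,.20,.01):
    g=f[(f[:,1]>y0)&(f[:,1]<y0+.01)]; print(round(y0,2),len(g),np.median(g[:,0]) if len(g) else '')
a=c['color'][120:270,220:420,::-1]; b=c2['color'][120:195,280:380,::-1]
cv2.imwrite('pics/w4.png',np.hstack([cv2.resize(a,(400,300),interpolation=cv2.INTER_CUBIC),cv2.resize(b,(400,300),interpolation=cv2.INTER_CUBIC)]))
```

```text
7.3167 [ 0.4309 -0.0202  0.2869] [[-0.9975  0.0478 -0.0527]
 [ 0.052  -0.0154 -0.9985]
 [-0.0485 -0.9987  0.0129]] [-0.5979 -0.3016 -1.2851] [ 0.0404  0.0737 -0.0339] [ 0.3863  0.0734 -0.434   2.0343  0.0578  0.9943 -1.6996]
orange 1784 [-0.0101  0.1569 -0.    ] [-0.031   0.1318 -0.0175] [0.0153 0.1822 0.0181] 277 345 201 322
brass 493 [-0.027   0.1946  0.0001] [-0.0323  0.1317 -0.0109] [-0.0036  0.2039  0.0115] 291 337 187 297
handle 3983 [-0.0272  0.1303 -0.009 ] [0.0175 0.1714 0.009 ]
dx/dy [-0.5294  0.0621] -27.89678829583465
0.12 0 
0.13 1769 -0.011341324715260646
0.14 919 -0.016937461871411454
0.15 697 -0.020865971592632915
0.16 588 -0.02462199275307216
0.17 10 -0.02599710498001013
0.18 0 
0.19 0 
0.2 0
```

View pics/w4.png

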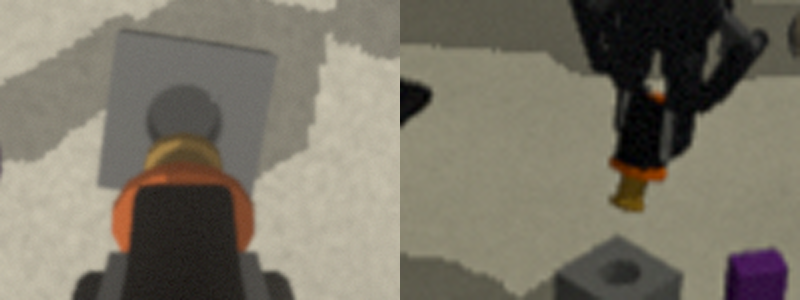

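The key is free of the cradle and leans in the grip: 21° in the tool, about 24° in the world. The coupler is visible at crop (185,155), mouth outwards. I'll carry it above the white hub.

Call:
servo_tool(plan=[[[1, -0.12, -0.046, 0.2, 0], [1, -0.12, -0.046, 0.2, 0], [1, -0.12, -0.046, 0.2, 0], [1, -0.12, -0.046, 0.2, 0], [1, -0.12, -0.046, 0.2, 0], [1, -0.12, -0.046, 0.2, 0], [1, -0.12, -0.046, 0.2, 0], [1, 0, 0, 0, 0.031], [1, 0, 0, 0, 0.031], [1, 0, 0, 0, 0.028], [1, 0, 0, 0, 0], [1, 0, 0, 0, 0]]])

```text
t: 8.42
tcp_pos: [0.5448, -0.246, 0.3276]
tcp_rot: [[-0.942, 0.02, -0.334], [0.334, -0.009, -0.943], [-0.022, -1.0, 0.002]]
wrist_force: [0.4, 0.2, -1.7]
gripper_width: 0.0232
```

```bash
cat > rel.py <<'E'
from h import *
np.set_printoptions(precision=4,suppress=True)
def look(tag):
    c=cap('wrist');s=c['s'];R=np.array(s['tcp_rot']);print(s['t'],s['tcp_pos'],R.ravel(),'F',s['wrist_force'],s['gripper_width'])
    p=(cloud(c)-s['tcp_pos'])@R;hsv=cv2.cvtColor(c['color'],cv2.COLOR_RGB2HSV);ok=c['z_map']>0
    near=ok&(abs(p[...,0])<.05)&(abs(p[...,2])<.03)&(p[...,1]>.1)&(p[...,1]<.23)
    f=p[near&(hsv[...,2]<60)&(abs(p[...,2])<.009)&(p[...,1]>.148)&(p[...,1]<.170)]
    m=abs(f[:,0]+.021)<.012;f=f[m]
    for _ in range(5):
        a,b=np.polyfit(f[:,1],f[:,0],1);r=f[:,0]-a*f[:,1]-b;f=f[abs(r)<max(.0008,2*r.std())]
    th=np.arctan(-a);ax=np.array([-np.sin(th),np.cos(th)])  # key axis, pointing to the mouth (tool x,y)
    br=p[near&(hsv[...,0]>=14)&(hsv[...,0]<28)&(hsv[...,1]>90)&(p[...,1]>.17)]
    orr=p[near&(hsv[...,0]<13)&(hsv[...,1]>130)&(p[...,1]>.145)]
    n=np.array([np.cos(th),np.sin(th)])
    x0=np.array([b+a*.155,.155])+.017*n   # on axis
    al=lambda q:(q[:,:2]-x0)@ax
    print('face angle',np.degrees(th),len(f),'brass along',np.percentile(al(br),[2,50,98]),'perp',np.percentile((br[:,:2]-x0)@n,[2,50,98]),'z',np.percentile(br[:,2],[1,99]),'orange along',np.percentile(al(orr),[2,50,98]),'z',np.percentile(orr[:,2],[1,99]))
    return c,s,R,p,hsv,th,ax,n,x0,al(br),al(orr)
E
python3 - <<'E'
from rel import *
c,s,R,p,hsv,th,ax,n,x0,ab,ao=look('a')
W=cloud(c);ok=c['z_map']>0
for l in['stud_tip','port','hub']:
    for r in viewer.tip_of(l,'wrist')[:2]:
        u,v=r['centre'];print(l,r['confidence'],u,v,pt(c,u,v),p[int(v),int(u)])
H=(abs(W[...,0]-.6)<.07)&(abs(W[...,1]+.25)<.07)&ok&(W[...,2]>.045)&(W[...,2]<.1)
bl=H&(hsv[...,0]>100)&(hsv[...,0]<130)&(hsv[...,1]>120);print('blue',bl.sum(),W[bl].mean(0),W[bl].min(0),W[bl].max(0))
br=H&(hsv[...,0]>=12)&(hsv[...,0]<30)&(hsv[...,1]>90);print('brass',br.sum(),W[br].mean(0) if br.any() else '')
f=W[H&(hsv[...,1]<60)&(hsv[...,2]>90)];A=np.c_[f[:,:2],np.ones(len(f))];w=np.ones(len(f))
for _ in range(20):
    x=np.linalg.lstsq(A*w[:,None],f[:,2]*w,rcond=None)[0];r=A@x-f[:,2];w=1/(1+(r/.002)**2)
print('plane',x,np.degrees(np.arctan(np.hypot(*x[:2]))),np.degrees(np.arctan2(-x[1],-x[0])),(abs(r)<.002).sum(),len(f))
save(c,'w5.png',(200,40,440,240),3.3)
E
```

```text
8.4167 [ 0.5448 -0.246   0.3276] [-0.9424  0.0198 -0.3339  0.3338 -0.0095 -0.9426 -0.0218 -0.9998  0.0023] F [ 0.4308  0.2369 -1.654 ] 0.023213232351357613
face angle 20.62713592905509 1300 brass along [0.0235 0.0429 0.0457] perp [-0.0172 -0.0084 -0.0026] z [-0.0097  0.0108] orange along [0.0091 0.0194 0.0226] z [-0.0168  0.0179]
stud_tip 0.67 301.0 159.4 [ 0.5902 -0.2558  0.0837] [-0.041   0.2449 -0.0065]
stud_tip 0.15 169.8 307.2 [ 0.5732 -0.2041  0.2142] [ 0.1272  0.2932 -0.1588]
port 0.63 303.9 145.9 [ 0.5978 -0.2605  0.0751] [-0.0501  0.2525 -0.0052]
port 0.54 311.8 201.0 [ 0.5775 -0.259   0.1544] [-0.0313  0.1743  0.0005]
hub 0.59 301.5 130.5 [ 0.6087 -0.2625  0.0713] [-0.0606  0.2573 -0.0068]
hub 0.43 166.5 307.2 [ 0.4851 -0.0547  0.0331] [ 0.1263  0.2914 -0.1617]
blue 461 [ 0.5929 -0.2553  0.082 ] [ 0.5761 -0.2833  0.0693] [ 0.6093 -0.2281  0.0869]
brass 156 [ 0.5928 -0.2567  0.082 ]
plane [ 0.4343 -0.1548 -0.2339] 24.751046851142522 160.38279177101796 3360 5443
```

View pics/w5.png

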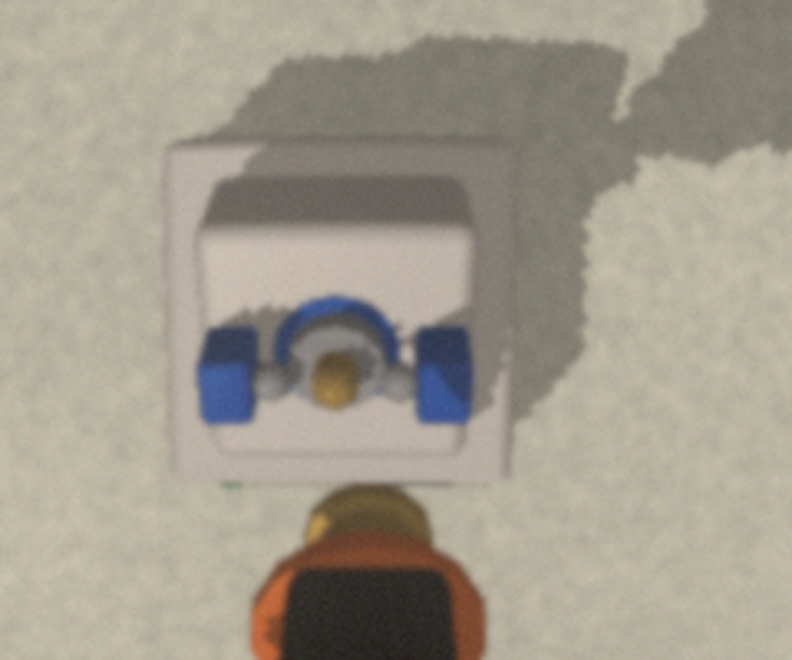

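The wrist view shows the hub square-on: stud tip at crop (335,385) between the blue housings (227,375) and (443,375), and the key's coupler at (368,510). Now I fit both in one frame.

```bash
cat >> rel.py <<'E'
def port(c,s,hsv):
    W=cloud(c);ok=c['z_map']>0
    H=(abs(W[...,0]-.6)<.07)&(abs(W[...,1]+.25)<.07)&ok&(W[...,2]>.045)&(W[...,2]<.1)
    f=W[H&(hsv[...,1]<60)&(hsv[...,2]>90)];A=np.c_[f[:,:2],np.ones(len(f))];w=np.ones(len(f))
    for _ in range(20):
        x=np.linalg.lstsq(A*w[:,None],f[:,2]*w,rcond=None)[0];r=A@x-f[:,2];w=1/(1+(r/.002)**2)
    az=np.radians(160.4);e=np.radians(25);pz=np.array([np.cos(az)*np.sin(e),np.sin(az)*np.sin(e),np.cos(e)])
    py=np.array([np.sin(az),-np.cos(az),0]);px=np.cross(py,pz);PR=np.c_[px,py,pz]
    o=np.array([.593,-.256,0]);o[2]=x[0]*o[0]+x[1]*o[1]+x[2]
    q=(W-o)@PR
    bl=H&(hsv[...,0]>100)&(hsv[...,0]<130)&(hsv[...,1]>120)&(q[...,2]>.015)
    for sg in(1,-1):
        k=bl&(q[...,1]*sg>.008);print('housing',k.sum(),q[k].min(0),np.median(q[k],0),q[k].max(0))
    br=H&(hsv[...,0]>=12)&(hsv[...,0]<30)&(hsv[...,1]>90);g=q[br]
    print('stud',len(g),g.min(0),g.mean(0),g.max(0));t=g[g[:,2]>.016];print('tip pts',len(t),t.mean(0),t.min(0),t.max(0))
    return o,PR
E
python3 - <<'E'
from rel import *
c,s,R,p,hsv,th,ax,n,x0,ab,ao=look('a')
o,PR=port(c,s,hsv);print('o',o)
near=(c['z_map']>0)&(abs(p[...,0])<.05)&(abs(p[...,2])<.03)&(p[...,1]>.17)&(p[...,1]<.23)
b=p[near&(hsv[...,0]>=14)&(hsv[...,0]<28)&(hsv[...,1]>90)];al=(b[:,:2]-x0)@ax;pe=(b[:,:2]-x0)@n
for lo in np.arange(.02,.05,.004):
    k=(al>lo)&(al<lo+.004);print(round(lo,3),k.sum(),pe[k].min() if k.any() else '',np.median(pe[k]) if k.any() else '')
m=np.r_[x0+.0463*ax,.0005];mw=R@m+s['tcp_pos'];axw=R@np.r_[ax,0]
print('mouth tool',m,'world',mw,'in port',PR.T@(mw-o),'axis in port',PR.T@axw)
print('tool axes in port',PR.T@R)
E
```

```text
8.6167 [ 0.545  -0.2455  0.3286] [-0.9425  0.0215 -0.3336  0.3335 -0.0098 -0.9427 -0.0235 -0.9997  0.0021] F [-0.403  -0.3533 -1.1501] 0.023404312958072715
face angle 20.581891921862265 1311 brass along [0.024  0.0429 0.0458] perp [-0.0168 -0.0083 -0.0028] z [-0.0098  0.0106] orange along [0.0032 0.0193 0.0227] z [-0.0169  0.0179]
housing 215 [-0.0004  0.0176  0.0174] [0.0068 0.0223 0.0191] [0.0134 0.0273 0.0207]
housing 198 [-0.0007 -0.0287  0.0173] [ 0.0058 -0.0231  0.0191] [ 0.0133 -0.0188  0.0206]
stud 155 [ 0.003  -0.005   0.0098] [ 0.0081 -0.0007  0.017 ] [0.0111 0.0036 0.0207]
tip pts 110 [ 0.0073 -0.0006  0.0185] [ 0.003  -0.0043  0.016 ] [0.0108 0.0036 0.0207]
o [ 0.593  -0.256   0.0633]
0.02 9 -0.018500067756261663 -0.01716497344189945
0.024 1 -0.017723977621876125 -0.017723977621876125
0.028 0  
0.032 0  
0.036 62 -0.009547872482371603 -0.008247856903299846
0.04 278 -0.011593348827572358 -0.00806488834591011
0.044 63 -0.011693356255871201 -0.010182212946244397
0.048 0  
mouth tool [-0.0215  0.2043  0.0005] world [ 0.5694 -0.2551  0.1249] in port [ 0.0056 -0.0071  0.0654] axis in port [-0.0536 -0.0012 -0.9986]
tool axes in port [[-0.916  -0.4012  0.0026]
 [-0.002  -0.002  -1.    ]
 [ 0.4012 -0.916   0.0011]]
```

Call:
servo_tool(plan=[[[1, -0.025, 0.053, -0.011, 0], [1, -0.025, 0.053, -0.011, 0], [1, -0.025, 0.053, -0.011, 0], [1, -0.025, 0.053, -0.011, 0], [1, 0, 0, 0, 0], [1, 0, 0, 0, 0]]])

```text
t: 9.17
tcp_pos: [0.5641, -0.2435, 0.2936]
tcp_rot: [[-0.944, 0.022, -0.33], [0.33, -0.01, -0.944], [-0.024, -1.0, 0.002]]
wrist_force: [0.3, 0.4, -0.4]
gripper_width: 0.024
```

```bash
cat >> rel.py <<'E'
def report():
    c,s,R,p,hsv,th,ax,n,x0,ab,ao=look('a')
    o,PR=port(c,s,hsv)
    m=np.r_[x0+.0463*ax,.0005];mw=R@m+s['tcp_pos'];axw=R@np.r_[ax,0]
    print('mouth tool',m,'in port rel to stud',PR.T@(mw-np.array([.593,-.256,.0633]))-[.0064,-.0007,0],'axis in port',PR.T@axw,'o',o)
    return c
E
python3 -c "
from rel import *
report()"
```

```text
9.1667 [ 0.5641 -0.2435  0.2936] [-0.9437  0.0221 -0.3301  0.3299 -0.0097 -0.944  -0.0241 -0.9997  0.0018] F [ 0.3467  0.4019 -0.3839] 0.023967814772954794
face angle 20.594339280000014 1312 brass along [0.0364 0.0432 0.0621] perp [-0.0118 -0.0082 -0.0027] z [-0.0092  0.0102] orange along [0.0035 0.0194 0.0229] z [-0.0168  0.0179]
housing 296 [-0.0003  0.0175  0.0169] [0.0073 0.0224 0.0188] [0.0137 0.0275 0.0203]
housing 220 [ 0.0006 -0.0286  0.0164] [ 0.0082 -0.0239  0.0189] [ 0.0134 -0.0193  0.0203]
stud 468 [ 0.0077 -0.009   0.0085] [0.0143 0.0009 0.0266] [0.0185 0.0117 0.0334]
tip pts 408 [0.0149 0.0012 0.0288] [ 0.0083 -0.009   0.0239] [0.0185 0.0117 0.0334]
mouth tool [-0.0214  0.2043  0.0005] in port rel to stud [0.0003 0.0021 0.0262] axis in port [-0.0528  0.0004 -0.9986] o [ 0.593  -0.256   0.0635]
```

Call:
servo_tool(plan=[[[1, -0.01, 0.023, 0.013, 0], [1, -0.01, 0.023, 0, 0], [1, -0.005, 0.028, 0, 0], [1, -0.002, 0.028, 0, 0], [1, 0, 0, 0, 0]]])

```text
t: 9.63
tcp_pos: [0.5682, -0.2475, 0.2786]
tcp_rot: [[-0.944, 0.024, -0.33], [0.33, -0.011, -0.944], [-0.026, -1.0, 0.002]]
wrist_force: [-1.0, 1.7, 0.5]
gripper_width: 0.023
```

```bash
python3 -c "
from rel import *
c=report();save(c,'w6.png',(200,40,440,240),3.3)"
```

```text
9.6333 [ 0.5682 -0.2475  0.2786] [-0.9435  0.0243 -0.3304  0.3302 -0.0105 -0.9438 -0.0264 -0.9997  0.0019] F [-0.9969  1.7396  0.4958] 0.023004416007520415
face angle 20.625058969083607 1307 brass along [0.024  0.043  0.0467] perp [-0.0171 -0.0083 -0.0029] z [-0.0098  0.0106] orange along [0.0022 0.0194 0.023 ] z [-0.0168  0.0179]
housing 307 [-0.0023  0.0173  0.015 ] [0.0059 0.0224 0.0161] [0.0122 0.0274 0.0176]
housing 268 [-0.001  -0.0289  0.015 ] [ 0.0067 -0.0241  0.0161] [ 0.0123 -0.0191  0.0176]
stud 441 [-0.0008 -0.0193  0.0059] [ 0.012  -0.0011  0.011 ] [0.016  0.0172 0.0363]
tip pts 9 [ 0.0027 -0.0083  0.0328] [-0.0008 -0.0193  0.0164] [0.0136 0.0172 0.0363]
mouth tool [-0.0214  0.2043  0.0005] in port rel to stud [-0.001  -0.0003  0.0103] axis in port [-0.0499  0.0002 -0.9988] o [ 0.593  -0.256   0.0665]
```

View pics/w6.png

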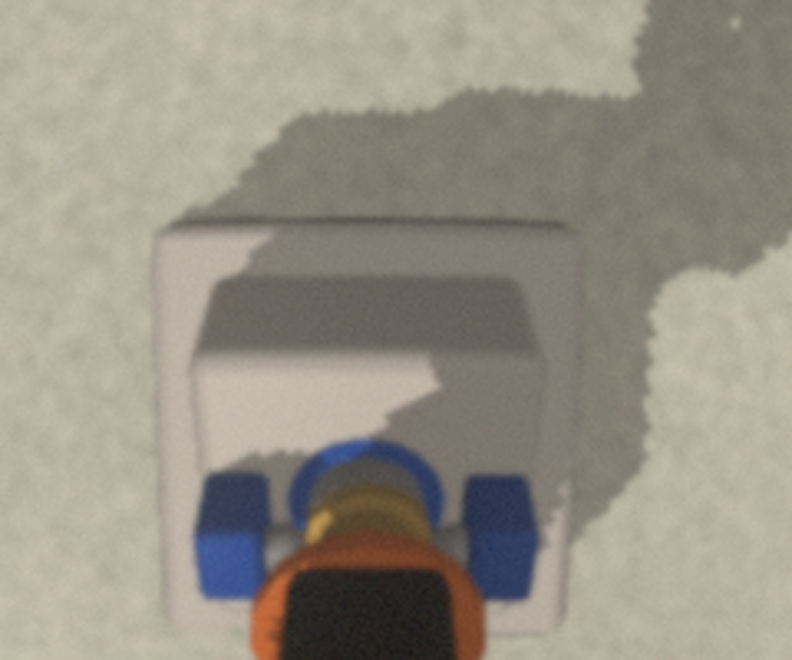

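The coupler is centred over the stud between both catches, at crop (368,510); its mouth is at about z 10 mm. Now I push home.

Call:
servo_tool(plan=[[[1, -0.008, 0.028, 0, 0], [1, -0.008, 0.028, 0, 0], [1, -0.008, 0.028, 0, 0], [1, -0.008, 0.028, 0, 0]]])

```text
t: 10.02
tcp_pos: [0.572, -0.2484, 0.2725]
tcp_rot: [[-0.943, 0.024, -0.331], [0.33, -0.012, -0.944], [-0.027, -1.0, 0.004]]
wrist_force: [-26.9, 10.8, 41.7]
gripper_width: 0.0233
```

```bash
python3 -c "
from rel import *
c=report();s=env.get_state();print(s['wrist_force'],s['torque'])"
```

```text
10.0167 [ 0.572  -0.2484  0.2725] [-0.9435  0.0243 -0.3306  0.3304 -0.0123 -0.9438 -0.027  -0.9996  0.0036] F [-26.9187  10.8479  41.6857] 0.023271996856219418
face angle 20.60919819802621 1312 brass along [0.0372 0.0428 0.0456] perp [-0.0116 -0.0082 -0.0028] z [-0.0097  0.0107] orange along [0.0032 0.0192 0.0227] z [-0.0168  0.0178]
housing 273 [-0.0023  0.0173  0.015 ] [0.0061 0.0231 0.0157] [0.012  0.0275 0.017 ]
housing 210 [-0.0012 -0.0284  0.015 ] [ 0.007  -0.0244  0.0158] [ 0.0129 -0.0192  0.0172]
stud 446 [-0.0016 -0.0185 -0.0015] [ 0.0137 -0.001   0.0048] [0.0251 0.0165 0.0271]
tip pts 35 [ 0.0213 -0.0015  0.0227] [-0.0016 -0.0185  0.0211] [0.0251 0.0165 0.0271]
mouth tool [-0.0214  0.2043  0.0005] in port rel to stud [ 0.0001 -0.0002  0.0031] axis in port [-0.0495 -0.0014 -0.9988] o [ 0.593  -0.256   0.0669]
[-22.3864   9.072   37.6158] [1.8029 4.5709 0.0282]
```

Call:
servo_tool(plan=[[[1, 0.01, 0.018, 0, 0], [1, 0.01, 0.018, 0, 0], [1, 0.01, 0.018, 0, 0], [1, 0.0, 0.018, 0, 0]]])

```text
t: 10.4
tcp_pos: [0.5694, -0.2471, 0.2723]
tcp_rot: [[-0.943, 0.036, -0.331], [0.33, -0.019, -0.944], [-0.04, -0.999, 0.005]]
wrist_force: [-13.9, 6.7, 23.6]
gripper_width: 0.0234
```

```bash
python3 -c "
from rel import *
c=report();save(c,'w7.png',(230,120,390,240),5);s=env.get_state();print(s['wrist_force'],s['torque'],s['tcp_pos'])
for n in('scene',):
    c=cap(n);save(c,'s7.png',(190,110,290,210),4)
a=cv2.imread('pics/w7.png');b=cv2.imread('pics/s7.png');a=cv2.resize(a,(480,360));b=cv2.resize(b,(320,320));b=cv2.copyMakeBorder(b,0,40,0,0,0)
cv2.imwrite('pics/f7.png',np.hstack([a,b]))"
```

```text
10.4 [ 0.5694 -0.2471  0.2723] [-0.9431  0.0364 -0.3306  0.3301 -0.0186 -0.9437 -0.0405 -0.9992  0.0055] F [-13.8549   6.6697  23.5829] 0.023441908191564453
face angle 20.63382320315967 1304 brass along [0.0238 0.0428 0.0457] perp [-0.0171 -0.0083 -0.0031] z [-0.0096  0.0107] orange along [0.0022 0.0193 0.0229] z [-0.0168  0.0178]
housing 271 [-0.0017  0.0173  0.015 ] [0.006  0.0231 0.0157] [0.0121 0.0274 0.0171]
housing 218 [-0.0016 -0.0283  0.015 ] [ 0.0065 -0.0243  0.0157] [ 0.0126 -0.0191  0.017 ]
stud 444 [-0.0011 -0.0182 -0.0004] [ 0.0138 -0.001   0.0053] [0.0253 0.0165 0.0282]
tip pts 39 [ 0.0215 -0.0015  0.0231] [-0.0011 -0.0182  0.0209] [0.0253 0.0165 0.0282]
mouth tool [-0.0214  0.2043  0.0005] in port rel to stud [ 0.0001 -0.0003  0.0033] axis in port [-0.0357 -0.0031 -0.9994] o [ 0.593 -0.256  0.067]
[-8.6946  3.7402 16.6475] [0.6386 1.5299 0.0113] [ 0.5694 -0.247   0.2724]
```

View pics/f7.png

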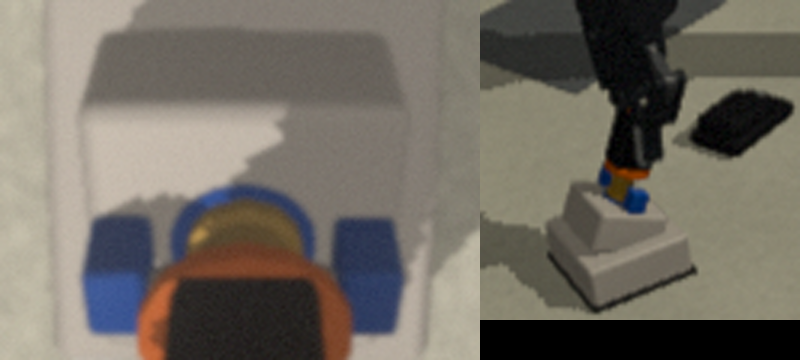

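The lip has gone down past both catches. It sits inside the blue ring at (245,230), with the flange just above the housings. I'll check that the push holds over time.

Call:
servo_tool(plan=[[[1, 0.002, 0.022, 0, 0], [1, -0.005, 0.026, 0, 0], [1, -0.008, 0.028, 0, 0]]])

```text
t: 10.75
tcp_pos: [0.5698, -0.2468, 0.2721]
tcp_rot: [[-0.943, 0.036, -0.331], [0.33, -0.02, -0.944], [-0.041, -0.999, 0.007]]
wrist_force: [-27.6, 11.1, 41.8]
gripper_width: 0.0237
```

```bash
python3 -c "
from rel import *
for i in range(24):
    s=env.get_state()
    if i%4==0: print(s['t'],s['wrist_force'],s['tcp_pos'],np.abs(s['qvel']).max())
    viewer.capture('wrist')
report()"
```

```text
10.75 [-27.6278  11.1099  41.7726] [ 0.5698 -0.2468  0.2721] 0.0194815220019333
10.95 [-24.6598   9.0169  36.4491] [ 0.5697 -0.2468  0.2721] 0.001459555565555432
11.15 [-24.6049   9.6626  35.9774] [ 0.5697 -0.2468  0.2721] 0.002421402881872698
11.35 [-23.965    9.7387  37.3055] [ 0.5697 -0.2468  0.2722] 0.0015132811430271132
11.55 [-24.0306   8.8427  36.8484] [ 0.5697 -0.2468  0.2721] 0.0017804804934990932
11.75 [-23.7736   9.8114  37.8883] [ 0.5697 -0.2468  0.2721] 0.0010360589130763926
11.95 [ 0.5697 -0.2468  0.2721] [-0.943   0.0361 -0.3309  0.3303 -0.0205 -0.9436 -0.0409 -0.9991  0.0075] F [-25.0784   9.8406  36.5117] 0.023472861558600098
face angle 20.52068671330887 1298 brass along [0.0374 0.0429 0.0459] perp [-0.0112 -0.0083 -0.0028] z [-0.0097  0.0108] orange along [0.0034 0.0193 0.0228] z [-0.0168  0.0178]
housing 289 [-0.002   0.0173  0.015 ] [0.0066 0.023  0.016 ] [0.0123 0.0277 0.0171]
housing 231 [-0.001  -0.0285  0.015 ] [ 0.007  -0.0244  0.0161] [ 0.0124 -0.0191  0.0174]
stud 438 [-0.0011 -0.0182 -0.0012] [ 0.0137 -0.0011  0.005 ] [0.0249 0.017  0.028 ]
tip pts 30 [ 0.0208 -0.0033  0.0232] [-0.0011 -0.0182  0.0214] [0.0249 0.017  0.028 ]
mouth tool [-0.0213  0.2043  0.0005] in port rel to stud [ 0.0002 -0.0003  0.0031] axis in port [-0.0373 -0.005  -0.9993] o [ 0.593  -0.256   0.0666]
```

```bash
python3 -c "
from h import *
print(job.hand_in());s=env.get_state();print(s['t'],s['wrist_force'],s['gripper_width'])"
```

```text
the job is handed in; nothing more can be done
None
the job is handed in; nothing more can be done
```

I handed the job in at about 12 s of the 34 s, with the key on the white hub's stud, still gripped and pressed down. No verdict was reported.

- **How it was done:** I gripped the key in its cradle and tilted it in the jaws against the rim of the cradle's hole, because the tool itself can only turn about its own axis. I then carried it over to the white hub and pushed it down the slanted stud.
- **Last checks:** The mouth measured about 3.1 mm above the port face (home is 1.5 to 3.8 mm), within about 0.5 mm of the stud's axis. The push held steady at about 45 N for over a second. Raising it from about 28 N to 45 N moved the tool by only about 0.5 mm, which points to the hard bottom. In the picture, the lip is below both catches.
- **Not fully settled:**
  - The key stayed about 2° off the stud's axis, inside the bore's play.
  - The depth is good to only about 1 mm. Once the hub was in shadow, the automatic fit of its face shifted by about 3 mm, so I used the earlier, unshadowed fit.
  - I could not read the snap of the catches directly. I judged it from depth, force and picture.
- **Other objects:** The route and the small contact forces until the final push give no sign that the key touched the black hub, or that the breadboard, mouse or mug was moved. I did not measure them again at the end.

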